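Level the worktop shelf with its press-and-turn foot

ROBOT

A 6-joint arm with a two-finger parallel gripper is mounted at the origin on a cart in front of the work surface, level with it; the furniture and walls round the work are solid. World frame = base frame: x ahead of the robot, y to its left, z up, the work surface at z = 0. Lengths are in m, angles in rad, forces in N, time in s.
With the tool pointing down it reaches from about 0.375 to 0.9 m from the base axis. Payload 3.1 kg.
Tool frame: the origin (TCP) lies between the finger pads, 19 mm behind the fingertips; this is the grasp point; z points along the fingers, y is the line along which they close (so a half turn about z gives the same grasp; the last joint's range is limited). The gripper opens to 87 mm and grips with 3 to 60 N. Pads are 19 mm wide; open, the fingers measure 117 mm over their backs; the gripper's body (75 mm by 190 mm) begins 51 mm behind the grasp point.
Start: joints at [0.941, 0.527, 1.433, -0, 1.181, -0.178], TCP at [0.273, 0.562, 0.241] pointing down, gripper open.
Joint ranges: [-3.08, 3.08], [-0.75, 2.2], [0.22, 2.44], [-1.43, 4.57], [0, 2.65], [-2.85, 2.85]. Speed limits (rad/s): [2.79, 2.79, 3.14, 3.14, 3.14, 3.14].

INTERFACE

Orientations are given as a unit quaternion [x, y, z, w].
In Python, from rig import robot gives the robot as it stands.
- The arm moves only by the tool move_arm, never from a script. Its argument "series" is text: rows parted by semicolons, each of 6 numbers parted by spaces: the shift along the tool's x, y, z in mm, then the turn, a rotation vector about the tool's x, y, z in degrees. In form: dx dy dz ax ay az; .... A call has 1 to 8 rows; each row is the pose to reach, as a shift and turn from the pose commanded when the call began, along the tool's axes at that moment; what a row does not reach only later rows make up. A row lasts 1/12 s, in which the tool goes at most 41.7 mm and 7.16 degrees, less where a joint would pass 70% of its speed; a pose out of reach is approached as far as the arm can. A call with a gripper value outside its range is refused whole. "jaw" is the opening, from 0 (shut) to 1 (fully open), set as the call begins (left out, the last holds). The fingers move at their own pace and stop on an object; "newtons" is the grip in N (left out, the last holds). Time passes only in rows, so rows that repeat a pose let the fingers close. It gives the time, the measured TCP pose, the force, the opening and the grip force at its end, in the units of the state.
- robot.get_obs(): the state, without advancing time (a new reading comes with each control period).
- robot.camera(name): name is "scene" or "top" or "wrist"; returns a dict with "img" (420x560x3 uint8, red, green, blue), "mtx" (3x3 intrinsics, pixels), "world_to_cam" (4x4, takes a point from world to camera coordinates). Camera axes: x right, y down, z forward; pixel columns grow to the right and rows downward; lengths in m; the calibration is good to about 2 mm. A picture is of the moment at which its call begins. There is no depth.
- robot.hand_in(): hands the job in; it is judged then, once.
Trained networks look in a picture, given as the dict that the camera call returned (one of the last four; its "shot" number tells which), for a name from the list of things; names that differ only in an ending like _2 or _b are one class to them, and where a whole thing is asked for, a point or a joint stands for the part that bears it (a point fixed in the world has none). Each returns a list of dicts, best first, with "p" (0 to 1); they miss things now and then, are a little off and sometimes report something else, mostly with a low value. They report only what shows in the picture. A call takes as long as a camera call.
- robot.search_frame(picture, thing): "xyz" ([x, y, z] in m, in world coordinates, good to about 4 mm: the middle of the surface that is visible of it).
- robot.tip_of(picture, thing): "xyz" ([x, y, z] in m, in world coordinates, good to about 4 mm: a listed point, or the origin of a listed thing).
The state is a dict: "time": time; "q": joint angles; "joint_velocities": joint speeds; "joint_torque": joint torques, N m; "position": TCP position; "tool_rot": TCP orientation; "ft_force": force on the tool from outside, world axes, zero at the start; "moment": the same for the moment, N m; "grip_width": finger opening in m; "grip_force": force on a finger pad.
Only numpy, scipy, OpenCV 4.12 (cv2) and the standard library are available. Lean on these libraries where they do the work, as an engineer would, in place of code of your own. Each camera call takes 0.05 s, during which the arm holds its last target. There are 200 camera calls.

TASK

Level the little hinged worktop shelf: first pull its red travel-lock knob all the way out and leave it out. Then take the orange wing knob of the levelling foot, press it down firmly so that the sprung shelf sits on its foot, and, still pressing, turn the knob until the white bubble is centred between the two black lines. Finish while still holding and pressing the orange knob down with the bubble centred, and do not disturb the jars and the pot around the shelf.

Things in the scene. Friction and masses are not known exactly. Their poses are not given: they have to be found in the camera images.
- stand: Fixed black base plate, 126 (x) x 190 (y) x 10 mm, top 30 mm above the worktop, on four feet. Origin: under its centre, at worktop height. x away from the robot, +y (left) towards the hinge end, -y towards foot and lock, z up. Beware: a wall cabinet hangs over the worktop beyond about x = 0.57 m, z = 0.45 m and up: swing the arm across near its base. A mug 105 mm high stands left of the stand.
- shelf: Wooden board 118 x 176 x 16 mm over the stand, top 86 mm above the worktop when level. Origin on its hinge line (along stand x, at stand y = +80 mm, z = 75 mm); the board's middle is at its y = -80 mm. A spring lifts the right end: unpressed it stands about 9 mm too high at the orange knob; about 3 N there brings it down on to its foot.
- lock_grip (a point): Middle of the red travel-lock knob: round, 30 mm across, 22 mm long, axis level along stand y, 61 mm above the worktop, at stand x = +20, y = -135 mm when home. Pulls straight out along stand -y, about 5 N. Grip it from above, fingers closing along stand x. Behind it are a 10 mm stem and a guide block, its top 78 mm above the worktop, its near face 32 mm from this point when home.
- lock (a joint): Travel lock, m: 0 = home, 0.025 = fully out at its stop; a detent holds it at either end. While home, its steel tongue stands under the board, which then cannot come down to level.
- foot_knob: Orange wing knob on the board (stand x = 0, y = -45 mm): disc 52 mm across, 8 mm thick; on it an upright wing 44 mm long (knob's y), 14 mm thick (its x), 31 mm high. Origin: centre of the disc's underside, on the turning axis, z up. Friction 0.12 N m; stays where turned. Counterclockwise from above draws the foot in and lowers the pressed board, 4.5 mm per rad; clockwise raises it.
- foot_knob_grip (a point): On the knob's axis inside the wing, 20 mm above the disc's top: with the TCP here, tool down, fingertips just reach the disc and can press on it while gripping the wing. At the start the foot is too long by 2 to 6.5 mm, so it needs about 0.4 to 1.5 rad counterclockwise (end stop after 2.4 rad or more). The level angle varies (packing of unknown height below): only the bubble tells.
- press (a joint): How far the orange knob is pressed down into the board, m: 0 = up, 0.006 = bottomed. Its spring starts to yield at about 4.5 N, plus 1.5 N per mm; at 0.002 or more with the lock out, the board sits firmly on its foot. As the foot is drawn in the board sinks, and the hand must follow it down.
- bubble (a joint): Bubble position, m: 0 = midway between the two black lines; positive = towards the orange knob (that end is too high). 3 mm for each mm of height at the foot. Near +0.027 when the board is not pressed down.
- vial_mid (a point): Middle of the spirit level's window, midway between its two black lines (28 mm apart), on the front of the board: black housing 88 x 32 mm, 14 mm high, long side along stand y, green window 78 mm long, white bubble 18 mm long.
- honey_jar: Bystander: closed jar with a red lid, 65 mm across, 100 mm high, further left on the worktop. Origin: centre of its base. Leave alone.
- spice_jar: Bystander: spice jar with a white cap, 46 mm across, 109 mm high, left of the shelf behind a mug. Origin: centre of its base. Leave alone.
- salve_pot: Bystander: small round pot with a red lid, 58 mm across, 50 mm high, close behind the shelf. Origin: centre of its base. Leave alone.

How it is judged:
By the outcome, as a careful person would: the job done as asked, in the order asked, and still so for the second after the job is handed in, while the arm keeps its last pose, push and grip.
It also fails if it takes over 51 s, if anything falls off the work surface, if the arm or the gripper's body presses on something with over 40 N, if the wrist force passes 120 N, or if a joint passes its speed limit or range.

## Working session

There is one attempt and no reset: what is moved stays moved. The work goes in short steps, Python scripts to look and compute and a tool call to move; the robot and the scene stay as the last step left them, time stands still between calls to the robot, and variables do not carry over. Pictures are saved under pics/ and viewed, at most 10 in all, crops included, and the job is handed in when it is done.

Besides the shell and the picture viewer there is one more tool, called as name(argument=value, ...) on one line, values as JSON. move_arm: Moves the arm, as the interface text tells. Its arguments: {"type":"object","properties":{"series":{"type":"string"},"jaw":{"type":"number"},"newtons":{"type":"number"}},"required":["series"]}

```bash
mkdir -p pics; ls
cat > h.py <<'E'
from rig import robot
import numpy as np, cv2
from scipy.spatial.transform import Rotation as R
def save(c,n): cv2.imwrite(f'pics/{n}.png',cv2.cvtColor(c['img'],cv2.COLOR_RGB2BGR))
def proj(c,p):
    q=c['world_to_cam']@np.append(p,1); u=c['mtx']@q[:3]; return u[:2]/u[2]
def ray(c,uv,z):
    T=np.linalg.inv(c['world_to_cam']); d=T[:3,:3]@np.linalg.inv(c['mtx'])@np.array([*uv,1]); o=T[:3,3]
    return o+d*(z-o[2])/d[2]
def totool(p,o=None):
    o=o or robot.get_obs(); return R.from_quat(o['tool_rot']).inv().apply(np.array(p)-o['position'])*1000
E
python3 - <<'E'
from h import *
o=robot.get_obs(); print(o)
for n in('scene','top'):
    c=robot.camera(n); save(c,n+'0')
    for t in('stand','shelf','lock_grip','foot_knob','foot_knob_grip','vial_mid','honey_jar','spice_jar','salve_pot'):
        r=robot.tip_of(c,t); print(n,t,[(np.round(a['xyz'],3),round(a['p'],2)) for a in r[:2]])
print(R.from_quat(o['tool_rot']).as_matrix().round(3))
E
```

```text
pics
{'time': 0.0, 'q': array([ 9.40481053e-01,  5.28440197e-01,  1.43391044e+00, -3.56133901e-05,
        1.18139100e+00, -1.78463385e-01]), 'joint_velocities': array([-0.00046062,  0.00010751, -0.00050159, -0.00143143,  0.00092683,
       -0.00132846]), 'joint_torque': array([-1.60091059e-05, -4.40025187e+01, -1.76596588e+01,  6.34339848e-02,
        5.80392906e-02, -1.50020733e-04]), 'position': array([0.27243899, 0.56172112, 0.24028496]), 'tool_rot': array([ 2.24002136e-01,  9.74588061e-01, -9.94304402e-04, -4.07628256e-04]), 'ft_force': array([-0.81349447, -0.38415434,  0.59701978]), 'moment': array([ 0.07182516,  0.00422312, -0.07496745]), 'grip_force': 0.0, 'grip_width': 0.08693231998002522}
scene stand [(array([ 0.419, -0.213,  0.003]), 0.66)]
scene shelf [(array([ 0.42 , -0.132,  0.079]), 0.84)]
scene lock_grip [(array([ 0.438, -0.35 ,  0.06 ]), 0.42)]
scene foot_knob [(array([ 0.416, -0.26 ,  0.104]), 0.82)]
scene foot_knob_grip [(array([ 0.415, -0.259,  0.132]), 0.96)]
scene vial_mid [(array([ 0.382, -0.172,  0.104]), 0.87)]
scene honey_jar [(array([0.502, 0.284, 0.002]), 0.65), (array([0.492, 0.   , 0.001]), 0.2)]
scene spice_jar [(array([ 0.491, -0.   ,  0.001]), 0.78)]
scene salve_pot [(array([ 0.528, -0.272,  0.004]), 0.71)]
top stand [(array([ 0.417, -0.213,  0.   ]), 0.91)]
top shelf [(array([ 0.418, -0.13 ,  0.074]), 0.92)]
top lock_grip [(array([ 0.442, -0.35 ,  0.065]), 0.69)]
top foot_knob []
top foot_knob_grip [(array([ 0.42 , -0.26 ,  0.104]), 0.54), (array([ 0.416, -0.252,  0.13 ]), 0.52)]
top vial_mid [(array([ 0.382, -0.178,  0.101]), 0.66), (array([ 0.417, -0.217, -0.001]), 0.21)]
top honey_jar [(array([ 0.501,  0.286, -0.001]), 0.63)]
top spice_jar [(array([ 0.496,  0.001, -0.001]), 0.8)]
top salve_pot [(array([ 0.533, -0.267, -0.004]), 0.62)]
[[-0.9    0.437 -0.001]
 [ 0.437  0.9   -0.002]
 [ 0.    -0.002 -1.   ]]
```

View pics/top0.png

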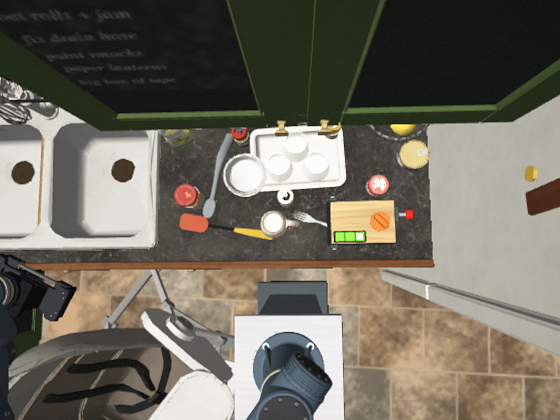

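View pics/scene0.png

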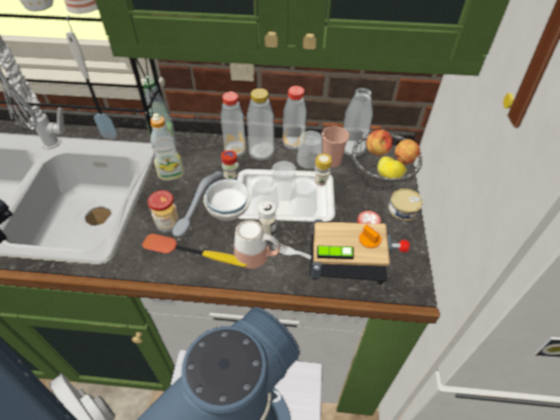

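Run:
```python
from h import *
c=robot.camera('top')
print('wall',ray(c,(432,262),0),ray(c,(427,130),0))
o=robot.get_obs()
print(totool([.40,.15,.24],o))
im=c['img']; hsv=cv2.cvtColor(im,cv2.COLOR_RGB2HSV)
print('lockpx',proj(c,[.44,-.35,.061]),'knobpx',proj(c,[.416,-.258,.14]))
cv2.imwrite('pics/crop.png',cv2.cvtColor(cv2.resize(im[180:270,310:450],None,fx=5,fy=5,interpolation=cv2.INTER_CUBIC),cv2.COLOR_RGB2BGR))
```

```text
wall [ 0.30064327 -0.43029963  0.        ] [ 0.70053568 -0.43421844  0.        ]
[-294.39966541 -315.35239115    1.2828209 ]
lockpx [408.51840905 213.80640263] knobpx [382.27851931 221.03227195]
```

View pics/crop.png

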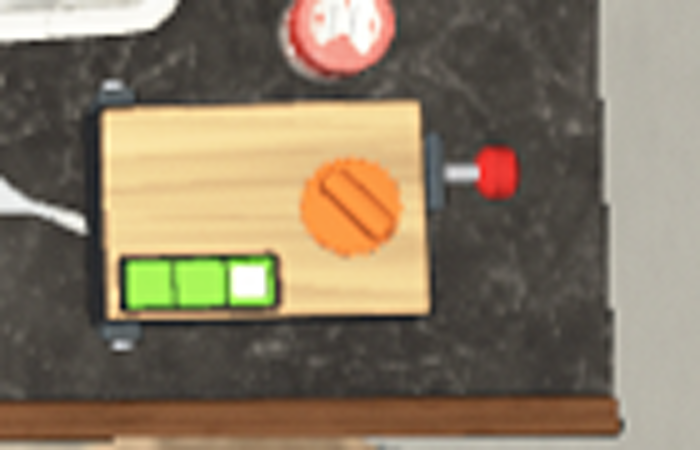

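move_arm(series="-294 -315 0 0 0 50;-294 -315 0 0 0 50;-294 -315 0 0 0 50;-294 -315 0 0 0 50;-294 -315 0 0 0 50;-294 -315 0 0 0 50;-294 -315 0 0 0 50;-294 -315 0 0 0 50", jaw=1)

```text
time: 1.72
position: [0.3714, 0.2421, 0.2416]
tool_rot: [0.616, 0.788, 0.0, 0.0]
ft_force: [1.0, -0.3, 0.8]
grip_width: 0.0871
grip_force: 0.0
```

```bash
cat >> h.py <<'E'
def plan(p,yang):
    "mm shift in tool axes and tool-z turn (deg) so tool y points at world angle yang"
    o=robot.get_obs(); M=R.from_quat(o['tool_rot']).as_matrix()
    a=np.degrees(np.arctan2(M[1,1],M[0,1])); t=-((yang-a+180)%360-180)
    print('t',round(o['time'],2),'pos',o['position'].round(4),'yang',a.round(1),'z',M[:,2].round(3),'F',o['ft_force'].round(1),'shift',totool(p,o).round(1),'turn',round(t,1))
E
python3 -c "
from h import *
plan([.441,-.30,.2],1.4)"
```

```text
t 1.72 pos [0.3714 0.2421 0.2416] yang 13.9 z [ 0.001  0.    -1.   ] F [ 1.  -0.3  0.8] shift [-542.9  -62.7   41.5] turn 12.5
```

move_arm(series="-543 -63 0 0 0 12.5;-543 -63 0 0 0 12.5;-543 -63 0 0 0 12.5;-543 -63 0 0 0 12.5;-543 -63 0 0 0 12.5;-543 -63 0 0 0 12.5;-543 -63 0 0 0 12.5;-543 -63 0 0 0 12.5")

```text
time: 2.38
position: [0.4145, -0.0889, 0.2416]
tool_rot: [0.697, 0.717, 0.0, 0.0]
ft_force: [0.6, 0.4, 0.5]
grip_width: 0.0868
grip_force: 0.0
```

```bash
python3 -c "
from h import *
plan([.441,-.30,.2],1.4)"
```

```text
t 2.38 pos [ 0.4145 -0.0889  0.2416] yang 1.6 z [ 0.001 -0.    -1.   ] F [0.6 0.4 0.5] shift [-211.7   20.6   41.7] turn 0.2
```

move_arm(series="-212 21 42 0 0 0;-212 21 42 0 0 0;-212 21 42 0 0 0;-212 21 42 0 0 0;-212 21 42 0 0 0;-212 21 42 0 0 0;-212 21 42 0 0 0")

```text
time: 2.97
position: [0.4419, -0.3016, 0.1986]
tool_rot: [0.698, 0.716, -0.0, 0.001]
ft_force: [0.3, 0.4, -0.6]
grip_width: 0.087
grip_force: 0.0
```

Run:
```python
from h import *
for n in('wrist','scene'):
    c=robot.camera(n); save(c,n+'1')
    for t in('lock_grip','foot_knob_grip','foot_knob','vial_mid'):
        r=robot.tip_of(c,t); print(n,t,[(np.round(a['xyz'],4),round(a['p'],2)) for a in r[:2]])
c=robot.camera('wrist');print(c['mtx'].round(1),proj(c,[.441,-.348,.061]))
plan([.441,-.348,.061],1.4)
```

```text
wrist lock_grip [(array([ 0.4416, -0.3473,  0.0629]), 0.66)]
wrist foot_knob_grip [(array([ 0.4208, -0.2517,  0.1305]), 0.89)]
wrist foot_knob [(array([ 0.4201, -0.2578,  0.1044]), 0.73)]
wrist vial_mid [(array([ 0.3773, -0.1712,  0.1027]), 0.88)]
scene lock_grip [(array([ 0.4382, -0.3523,  0.0639]), 0.44)]
scene foot_knob_grip [(array([ 0.4159, -0.2619,  0.1298]), 0.8)]
scene foot_knob [(array([ 0.4142, -0.2546,  0.1063]), 0.74)]
scene vial_mid [(array([ 0.379 , -0.1714,  0.1037]), 0.83), (array([ 0.4196, -0.2156,  0.0028]), 0.58)]
[[334.5   0.  281.2]
 [  0.  334.5 211.4]
 [  0.    0.    1. ]] [277.57159305 258.01411926]
t 3.52 pos [ 0.4417 -0.2975  0.1996] yang 1.7 z [ 0. -0. -1.] F [ 0.5  0.  -0.3] shift [-50.5  -2.2 138.6] turn 0.3
```

View pics/wrist1.png

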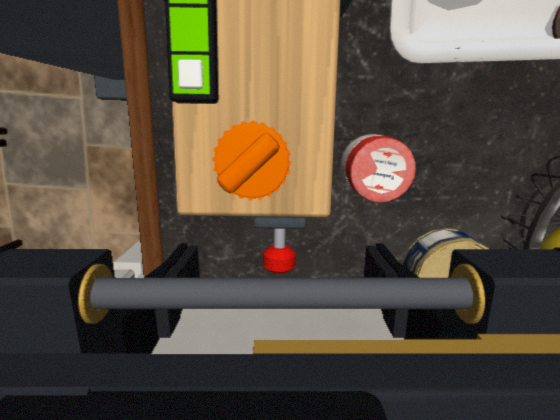

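move_arm(series="-50 -2 30 0 0 0;-50 -2 60 0 0 0;-50 -2 90 0 0 0;-50 -2 120 0 0 0;-50 -2 138 0 0 0;-50 -2 138 0 0 0;-50 -2 138 0 0 0")

```text
time: 4.1
position: [0.4406, -0.3476, 0.0605]
tool_rot: [0.697, 0.717, 0.0, -0.001]
ft_force: [-0.5, -0.1, 0.1]
grip_width: 0.0872
grip_force: 0.0
```

Run:
```python
from h import *
plan([.441,-.348,.061],1.4)
```

```text
t 4.1 pos [ 0.4406 -0.3476  0.0605] yang 1.6 z [-0.002  0.002 -1.   ] F [-0.5 -0.1  0.1] shift [-0.4  0.4 -0.5] turn 0.2
```

move_arm(series="0 0 0 0 0 0;0 0 0 0 0 0;0 0 0 0 0 0;0 0 0 0 0 0;0 0 0 0 0 0;0 0 0 0 0 0;0 0 0 0 0 0;0 0 0 0 0 0", jaw=0, newtons=25)

```text
time: 4.77
position: [0.4409, -0.3481, 0.0614]
tool_rot: [0.697, 0.717, -0.0, 0.0]
ft_force: [-0.7, 0.2, 0.5]
grip_width: 0.0417
grip_force: 0.0
```

move_arm(series="0 0 0 0 0 0;0 0 0 0 0 0;0 0 0 0 0 0;0 0 0 0 0 0;0 0 0 0 0 0")

```text
time: 5.18
position: [0.4409, -0.3481, 0.0612]
tool_rot: [0.697, 0.717, 0.0, -0.0]
ft_force: [0.1, 0.5, 0.1]
grip_width: 0.0286
grip_force: 25.0
```

move_arm(series="-4 0 0 0 0 0;-8 0 0 0 0 0;-13 0 0 0 0 0;-18 0 0 0 0 0;-23 0 0 0 0 0;-26 0 0 0 0 0;-27 0 0 0 0 0;-27 0 0 0 0 0")

```text
time: 5.85
position: [0.4411, -0.3729, 0.0611]
tool_rot: [0.698, 0.717, 0.001, -0.002]
ft_force: [1.4, 7.8, 4.7]
grip_width: 0.0287
grip_force: 25.0
```

Run:
```python
from h import *
plan([.441,-.373,.061],1.4)
c=robot.camera('scene'); save(c,'s2'); print(robot.tip_of(c,'lock_grip'))
```

```text
t 5.85 pos [ 0.4411 -0.3729  0.0611] yang 1.5 z [-0.002  0.005 -1.   ] F [1.4 7.8 4.7] shift [-0.1 -0.1  0.1] turn 0.1
[{'xyz': [0.4392, -0.3761, 0.0624], 'p': 0.54}]
```

move_arm(series="-2 0 0 0 0 0;-3 0 0 0 0 0;-3 0 0 0 0 0")

```text
time: 6.2
position: [0.4411, -0.373, 0.0611]
tool_rot: [0.698, 0.716, 0.003, -0.005]
ft_force: [3.6, 13.2, 7.4]
grip_width: 0.0288
grip_force: 25.0
```

move_arm(series="4 0 0 0 0 0;4 0 0 0 0 0;4 0 0 0 0 0;4 0 0 0 0 0;4 0 0 0 0 0;4 0 0 0 0 0;4 0 0 0 0 0", jaw=0.8)

```text
time: 6.78
position: [0.4416, -0.3746, 0.0612]
tool_rot: [0.697, 0.717, -0.0, 0.0]
ft_force: [-0.1, -0.1, 0.3]
grip_width: 0.0657
grip_force: 0.0
```

Run:
```python
from h import *
print(robot.get_obs()['grip_width'])
plan([.441,-.373,.20],1.4)
```

```text
0.06566113253685685
t 6.78 pos [ 0.4416 -0.3746  0.0612] yang 1.6 z [ 0. -0. -1.] F [-0.1 -0.1  0.3] shift [   1.6   -0.5 -138.8] turn 0.2
```

move_arm(series="0 0 -40 0 0 0;0 0 -80 0 0 0;0 0 -120 0 0 7;20 -5 -150 0 0 14;50 -10 -150 0 0 21;80 -15 -150 0 0 28;117 -19 -150 0 0 35;117 -19 -150 0 0 42")

```text
time: 7.45
position: [0.4159, -0.2503, 0.2109]
tool_rot: [0.908, 0.418, -0.001, -0.004]
ft_force: [-0.2, -0.4, -0.8]
grip_width: 0.0697
grip_force: 0.0
```

move_arm(series="0 0 0 0 0 5;0 0 0 0 0 5;0 0 0 0 0 5")

```text
time: 7.7
position: [0.4195, -0.2578, 0.2114]
tool_rot: [0.925, 0.381, 0.0, 0.0]
ft_force: [-0.2, 0.6, 0.0]
grip_width: 0.0697
grip_force: 0.0
```

Run:
```python
from h import *
plan([.419,-.257,.14],-45)
c=robot.camera('wrist'); save(c,'w3'); print(robot.tip_of(c,'foot_knob_grip'),robot.tip_of(c,'foot_knob'))
cs=robot.camera('scene');print(robot.tip_of(cs,'lock_grip'),robot.tip_of(cs,'foot_knob_grip'))
print('TCPaxis px',proj(c,[.419,-.257,.135]))
im=c['img'].astype(int)
for z,(lo,hi) in {'disc':(0,0)}.items(): pass
hsv=cv2.cvtColor(c['img'],cv2.COLOR_RGB2HSV); m=((hsv[...,0]>5)&(hsv[...,0]<17)&(hsv[...,1]>200)).astype(np.uint8)
k,l,s,ce=cv2.connectedComponentsWithStats(m); 
for i in range(1,k):
    if s[i,4]>300: print(s[i],ce[i],ray(c,ce[i],.11))
```

```text
t 7.7 pos [ 0.4195 -0.2578  0.2114] yang -45.2 z [ 0. -0. -1.] F [-0.2  0.6  0. ] shift [ 0.3 -0.9 71.4] turn -0.2
[{'xyz': [0.4192, -0.251, 0.133], 'p': 0.88}] [{'xyz': [0.4216, -0.2567, 0.1023], 'p': 0.61}]
[{'xyz': [0.4408, -0.3766, 0.0625], 'p': 0.66}, {'xyz': [0.4154, -0.259, 0.1053], 'p': 0.33}] [{'xyz': [0.4157, -0.2578, 0.133], 'p': 0.85}, {'xyz': [0.528, -0.2729, 0.004], 'p': 0.26}]
TCPaxis px [276.65411408 227.49807611]
[ 246  181   72   76 3780] [281.5026455  216.73888889] [ 0.42166104 -0.25912815  0.11      ]
```

View pics/w3.png

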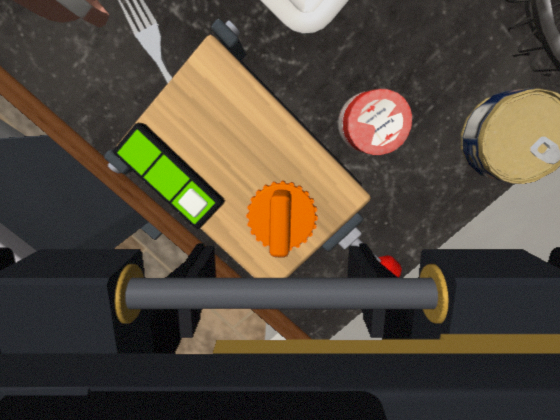

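move_arm(series="0 1 25 0 0 0;0 1 50 0 0 0;0 1 70 0 0 0;0 1 74 0 0 0;0 1 74 0 0 0;0 1 74 0 0 0")

```text
time: 8.5
position: [0.4203, -0.2587, 0.1376]
tool_rot: [0.925, 0.38, 0.0, 0.0]
ft_force: [-0.1, 0.1, 1.5]
grip_width: 0.0698
grip_force: 0.0
```

move_arm(series="0 0 0 0 0 0;0 0 0 0 0 0;0 0 0 0 0 0;0 0 0 0 0 0;0 0 0 0 0 0;0 0 0 0 0 0;0 0 0 0 0 0;0 0 0 0 0 0", jaw=0, newtons=5)

```text
time: 9.17
position: [0.4201, -0.2584, 0.1373]
tool_rot: [0.925, 0.38, -0.0, 0.0]
ft_force: [-0.6, -0.4, -0.4]
grip_width: 0.0244
grip_force: 0.0
```

move_arm(series="0 0 0 0 0 0;0 0 0 0 0 0;0 0 0 0 0 0;0 0 0 0 0 0;0 0 0 0 0 0;0 0 0 0 0 0;0 0 0 0 0 0;0 0 0 0 0 0")

```text
time: 9.83
position: [0.4193, -0.2576, 0.137]
tool_rot: [0.925, 0.38, -0.001, -0.001]
ft_force: [-4.7, 3.2, 0.6]
grip_width: 0.0149
grip_force: 5.0
```

move_arm(series="0 -1 2 0 0 0;0 -1 4 0 0 0;0 -1 6 0 0 0;0 -1 8 0 0 0;0 -1 8 0 0 0;0 -1 8 0 0 0")

```text
time: 10.33
position: [0.4197, -0.2591, 0.1298]
tool_rot: [0.925, 0.38, -0.0, 0.001]
ft_force: [-5.6, 0.3, 6.7]
grip_width: 0.0143
grip_force: 5.0
```

move_arm(series="0 0 2 0 0 0;0 0 4 0 0 0;0 0 6 0 0 0;0 0 6 0 0 0;0 0 6 0 0 0")

```text
time: 10.75
position: [0.4204, -0.2586, 0.1239]
tool_rot: [0.925, 0.379, 0.001, 0.001]
ft_force: [-2.2, 2.3, 7.0]
grip_width: 0.0143
grip_force: 5.0
```

move_arm(series="0 0 2 0 0 0;0 0 4 0 0 0;0 0 4 0 0 0;0 0 4 0 0 0;0 0 4 0 0 0", newtons=40)

```text
time: 11.17
position: [0.4205, -0.2587, 0.1205]
tool_rot: [0.925, 0.379, 0.001, 0.002]
ft_force: [-4.0, 2.1, 11.8]
grip_width: 0.0137
grip_force: 40.0
```

```bash
cat >> h.py <<'E'
def bub(n):
    for k in ('scene','wrist'):
        c=robot.camera(k); im=c['img']
        p0=robot.tip_of(c,'vial_mid'); u,v=[int(x) for x in (proj(c,p0[0]['xyz']) if p0 else (280,210))]
        if k=='scene': cr=im[max(0,v-35):v+35,max(0,u-60):u+60]
        else: cr=im[max(0,v-110):v+110,max(0,u-130):u+130]
        cr=cv2.resize(cr,None,fx=5 if k=='scene' else 2,fy=5 if k=='scene' else 2,interpolation=cv2.INTER_CUBIC)
        cv2.imwrite(f'pics/{n}_{k}.png',cv2.cvtColor(cr,cv2.COLOR_RGB2BGR)); print(k,u,v,[ (np.round(a['xyz'],4),a['p']) for a in p0[:1]])
E
python3 - <<'E'
from h import *
plan([.419,-.257,.12],-45); bub('b1'); c=robot.camera('wrist'); save(c,'w4')
E
```

```text
t 11.17 pos [ 0.4205 -0.2587  0.1205] yang -45.4 z [ 0.003 -0.003 -1.   ] F [-4.   2.1 11.8] shift [ 0.2 -2.3  0.5] turn -0.4
scene 333 250 [(array([ 0.3805, -0.1712,  0.0984]), 0.84)]
wrist 93 202 [(array([ 0.379 , -0.1711,  0.1008]), 0.63)]
```

View pics/b1_scene.png

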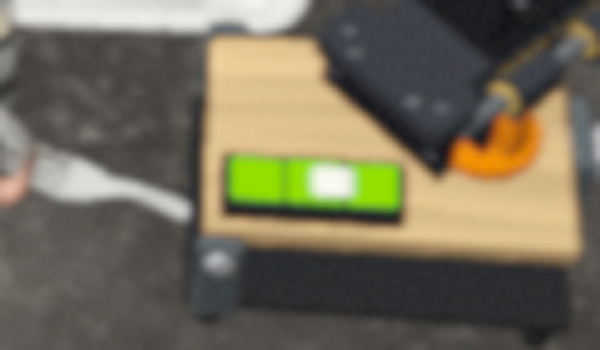

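View pics/w4.png

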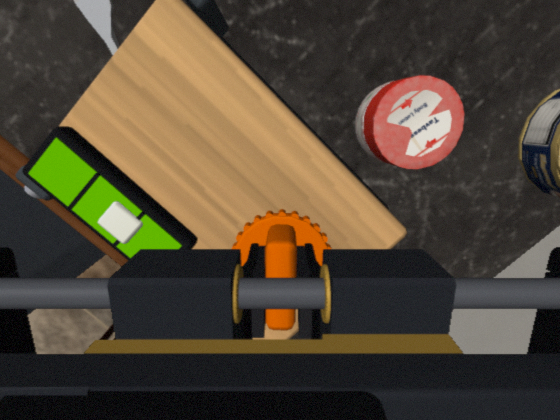

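```bash
cat >> h.py <<'E'
def meas():
    ya=np.radians(91.4); ax=np.array([np.cos(ya),np.sin(ya)])
    for k in ('wrist','scene'):
        c=robot.camera(k); hsv=cv2.cvtColor(c['img'],cv2.COLOR_RGB2HSV)
        g=((hsv[...,0]>40)&(hsv[...,0]<65)&(hsv[...,1]>180)&(hsv[...,2]>90)).astype(np.uint8)
        # keep blobs near vial
        u,v=proj(c,[.380,-.172,.1]); Y,X=np.mgrid[:420,:560]; near=(np.hypot(X-u,Y-v)<(130 if k=='wrist' else 30))
        g=g*near.astype(np.uint8); P=np.argwhere(g)[:,::-1].astype(np.int32)
        hull=cv2.convexHull(P); H=np.zeros_like(g); cv2.fillConvexPoly(H,hull,1)
        w=H*((hsv[...,1]<90)&(hsv[...,2]>120)); q=np.argwhere(w)[:,::-1]
        wc=np.array([ray(c,p,.1)[:2]@ax for p in q]); a=np.array([ray(c,p,.1)[:2]@ax for p in np.argwhere(H)[:,::-1]])
        lo,hi=np.percentile(a,[1,99]); mid=(lo+hi)/2
        bl=H*((hsv[...,2]<90)); bb=np.array([ray(c,p,.1)[:2]@ax for p in np.argwhere(bl)[:,::-1]])
        print(k,'len mm',round((hi-lo)*1e3,1),'bubble mm (+ = to knob)',round(-(wc.mean()-mid)*1e3,2),'bub len',round(np.ptp(wc)*1e3,1),'dark',np.histogram((-(bb-mid)*1e3) if len(bb) else [],bins=np.arange(-40,41,4))[0])
E
python3 - <<'E'
from h import *
meas()
E
```

```text
wrist len mm 74.3 bubble mm (+ = to knob) 9.67 bub len 17.4 dark [ 14   4   5   6   8   7 182  26   7   6   6   5   8  55  13   4  45  73
  44  22]
scene len mm 77.7 bubble mm (+ = to knob) 8.42 bub len 19.1 dark [0 0 0 0 0 0 0 0 0 0 0 0 0 0 0 0 0 0 0 0]
```

move_arm(series="0 0 1 0 0 -5;0 0 1.5 0 0 -10;0 0 2 0 0 -15;0 0 2.5 0 0 -20;0 0 3 0 0 -25;0 0 3.5 0 0 -30;0 0 3.5 0 0 -30;0 0 3.5 0 0 -30")

```text
time: 12.18
position: [0.4204, -0.259, 0.1172]
tool_rot: [0.795, 0.606, 0.0, 0.002]
ft_force: [-4.4, 0.7, 12.7]
grip_width: 0.0137
grip_force: 40.0
```

Run:
```python
from h import *
plan([.419,-.257,.12],-45); meas(); print(robot.get_obs()['moment'])
```

```text
t 12.18 pos [ 0.4204 -0.259   0.1172] yang -15.3 z [ 0.002 -0.003 -1.   ] F [-4.4  0.7 12.7] shift [ 1.6 -1.8 -2.8] turn 29.7
wrist len mm 77.0 bubble mm (+ = to knob) 1.56 bub len 17.4 dark [ 22  10   9   9   9   8 247   9   7  10   9   8   7 192   7   7   8   6
   7  23]
scene len mm 77.7 bubble mm (+ = to knob) 2.42 bub len 21.3 dark [0 0 0 0 0 0 0 0 0 0 0 0 0 0 0 0 0 0 0 0]
[0.29648604 0.85334491 0.1445099 ]
```

move_arm(series="0 0 0.5 0 0 -4;0 0 1 0 0 -7.5;0 0 1 0 0 -7.5;0 0 1 0 0 -7.5;0 0 1 0 0 -7.5")

```text
time: 12.7
position: [0.4203, -0.2591, 0.1163]
tool_rot: [0.754, 0.657, -0.0, 0.002]
ft_force: [-4.4, 0.6, 13.3]
grip_width: 0.0136
grip_force: 40.0
```

Run:
```python
from h import *
plan([.419,-.257,.12],-45); meas()
c=robot.camera('wrist'); save(c,'w5'); print(robot.tip_of(robot.camera('top'),'lock_grip'))
```

```text
t 12.7 pos [ 0.4203 -0.2591  0.1163] yang -7.9 z [ 0.002 -0.003 -1.   ] F [-4.4  0.6 13.3] shift [ 1.9 -1.6 -3.7] turn 37.1
wrist len mm 76.9 bubble mm (+ = to knob) -0.29 bub len 17.5 dark [ 29   8  11  12  10  11 271  10   9   8   9  10   9 210   8   9   9   9
   8  21]
scene len mm 77.7 bubble mm (+ = to knob) 0.02 bub len 21.3 dark [0 0 0 0 0 0 0 0 0 0 0 0 0 0 0 0 0 0 0 0]
[]
```

View pics/w5.png

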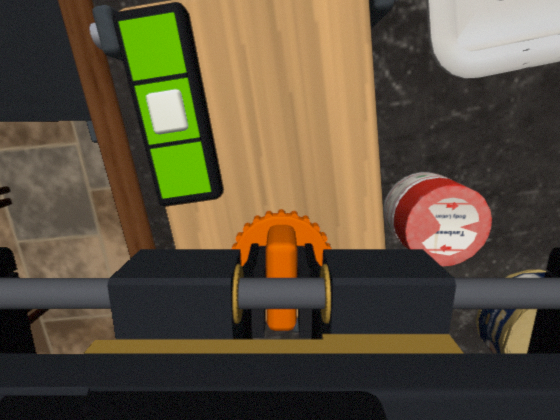

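Run:
```python
from h import *
print(robot.hand_in())
```

```text
the job is handed in; nothing more can be done
None
```

I handed the job in at about 13 s with the bubble within about 0.3 mm of centre between the two black lines. The arm is still holding the orange knob and pressing it down with about 13 N. The red travel lock is fully out, pulled 25 mm to its stop and released there, and the arm did not touch the jars or the pot.

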